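# Open the push-and-turn cap of the finishing-oil bottle

## Task

Open the finishing-oil bottle with the orange child-proof cap: push the cap down and, while it is down, turn it anticlockwise (seen from above) until it is free, then lift it off. Finish while still holding the cap level in the gripper, about 10 cm straight above the bottle's mouth; do not put it down or let go. Leave the blue-capped bottle and the other things on the bench alone.

Things in the scene. Friction and masses are not known exactly. Their poses are not given: they have to be found in the camera images.
- cap_center (a point): Centre of the loose round orange cap, 14 mm above its lower rim and 14 mm below its top; z along its axis. 54 mm across, 28 mm high, fine upright ribs, flat top with two white moulded arrows showing the way to turn, about 40 g. Locked, its top stands 159 mm above the bench. It may be gripped across its sides at any yaw; 20 to 40 N is enough.
- bottle: White round plastic bottle, 72 mm across, body up to 86 mm, tapering to a 36 mm neck; clamped by a dark steel band on a 96x96x15 mm plywood base screwed to the bench: it cannot move. Origin under the centre of the base, on the bench; z up. When the cap is locked its x axis is along the bottle's x axis.
- bottle_mouth (a point): Centre of the rim of the bottle's neck, 147.5 mm above the bench. With the cap locked, the cap's centre is 2.5 mm below this point.
- sprung_seal (a joint): Sprung round seal in the bottle's mouth, under the cap: how far the cap is pressed below its locked height, in m (0 locked, 0.0065 at the hard stop, -0.003 when the cap is off).
- cap: The orange cap; origin at the centre of its lower rim, z up; yaw grows anticlockwise from above. Lugs inside lock under ledges of the neck: press 4.5 mm down or more (sprung, 5 N to start, 8 N at 4 mm, hard stop 6.5 mm down at 10 N); while pressed turn 50 to 80 degrees anticlockwise (best 65, hard stop about 85); then lift straight up. Unpressed it turns about 5 degrees and does not lift.
- other_cap_center (a point): Centre of the blue cap of the second, otherwise equal bottle on its own base, which stays shut (top 159 mm above the bench).
- other_bottle: The second bottle with the blue cap, fixed to the bench; origin under the centre of its base. Leave alone.
- wax_tin: Round green and cream tin, 78 mm across, 34 mm high, loose on the bench. Leave alone. Origin under its centre.
- sanding_block: Brown sanding block 70x110x31 mm, loose on the bench. Leave alone. Origin under its centre.
- screw_box: Small cardboard screw box 55x80x39 mm, loose on the bench. Leave alone. Origin under its centre.
Mind the look-alikes: they are no part of the job. Several things have the shape of the cap; the one meant has the colours described above.

How it is judged:
On the way, in this order (a step that is already met when the one before it is completed fails the run):
1. the orange cap is pressed down at least 3 mm while still locked (value of joint sprung_seal above 0.003 m and angle between the x axis of cap and the x axis of bottle, either way round below 0.3 rad), for 0.05 s.
2. the cap, still on the neck, is turned at least 41 degrees from its locked position (angle between the x axis of cap and the x axis of bottle, either way round above 0.72 rad and z of cap_center in the frame of bottle_mouth below 0.006 m and horizontal distance between cap_center and bottle_mouth below 0.006 m), for 0.05 s.
At the end, for the whole second after the job is handed in: The orange cap is held still by the fingers (grip over 1 N, speed under 0.03 m/s), upright within 0.3 rad, its centre 50 to 160 mm above the mouth of its bottle and within 40 mm of it sideways, touching the bottle nowhere (z of cap_center in the frame of bottle_mouth between 0.05 and 0.16 m and horizontal distance between cap_center and bottle_mouth below 0.04 m and angle between cap's own z axis and vertical below 0.3 rad and height (world z) of cap_center above 0.19 m and contact force between the fingers and cap above 1 N and contact force between cap and bottle below 0.05 N and linear speed of cap below 0.03 m/s); the arm keeps its last pose, push and grip.
It fails at once if the blue-capped bottle is pushed with more than 3 N (contact force between any of the arm, the fingers and other_bottle above 3 N).
It fails at once if a bystander (wax tin, sanding block or screw box) is moved more than 20 mm (distance of any of wax_tin, sanding_block, screw_box from where it was at the start of the episode above 0.02 m).
It also fails if it takes over 29 s, if anything falls off the work surface, if the arm or the gripper's body presses on something with over 40 N, if the wrist force passes 120 N, or if a joint passes its speed limit or range.

## Robot

A 6-joint arm with a two-finger parallel gripper is mounted at the origin on a cart in front of the work surface, level with it; the furniture and walls round the work are solid. World frame = base frame: x ahead of the robot, y to its left, z up, the work surface at z = 0. Lengths are in m, angles in rad, forces in N, time in s.
With the tool pointing down it reaches from about 0.275 to 0.825 m from the base axis. Payload 5.2 kg.
Tool frame: the origin (TCP) lies between the finger pads; the fingertips stand ctrl.nose_length ahead of it and the grasp point (between the pads) lies 8 mm behind it (ctrl.nose_length is the distance from the TCP to the fingertips, in m); z points along the fingers, y is the line along which they close (so a half turn about z gives the same grasp; the last joint's range is limited). The gripper opens to 93 mm and grips with 3 to 60 N. Pads are 15 mm wide; open, the fingers measure 128 mm over their backs; the gripper's body (75 mm by 188 mm) begins 65 mm behind the grasp point.
Start: joints at [-1.418, 0.259, 1.535, -0, 1.348, -0.203], TCP at [0.192, -0.516, 0.23] pointing down, gripper open.
Joint ranges: [-3.14, 3.14], [-0.91, 2.08], [0.19, 2.58], [-1.22, 4.36], [0.22, 2.71], [-3.12, 3.12]. Speed limits (rad/s): [2.57, 2.57, 3.14, 3.14, 3.14, 3.14].

## Interface

Orientations are given as a unit quaternion [x, y, z, w].
In Python, from rig import ctrl gives the robot as it stands.
- The arm moves only by the tool arm_command, never from a script. Its argument "series" is one flat list of numbers, 5 for each row, row after row: the opening, from 0 (shut) to 1 (fully open), then the shift along the world's x, y, z in mm, then the turn about the world's z in degrees. In form: [fingers, dx, dy, dz, roll, fingers, dx, dy, dz, roll, ...]. A call has 1 to 8 rows; each row is the pose to reach, as a shift and turn from the pose commanded when the call began; what a row does not reach only later rows make up. A row lasts 1/12 s, in which the tool goes at most 41.7 mm and 7.16 degrees, less where a joint would pass 70% of its speed; a pose out of reach is approached as far as the arm can. A call with a gripper value outside its range is refused whole. The fingers move at their own pace and stop on an object; "squeeze" is the grip in N (left out, the last holds). Time passes only in rows, so rows that repeat a pose let the fingers close. It gives the time, the measured TCP pose, the force, the opening and the grip force at its end, in the units of the state.
- ctrl.read_state(): the state, without advancing time (a new reading comes with each control period).
- ctrl.camera(name): name is "side" or "top" or "wrist"; returns the picture (384x512x3 uint8, red, green, blue); there is no depth.
- ctrl.calibration(name): a dict with "intrinsics" (3x3 intrinsics, pixels), "rvec" (rotation vector, rad) and "tvec" (3), from world to camera coordinates, as OpenCV has them. Camera axes: x right, y down, z forward; pixel columns grow to the right and rows downward; lengths in m; the calibration is good to about 2 mm. A picture is of the moment at which its call begins: read the wrist's pose just before it. calibration takes no time and is no camera call; for the wrist camera it gives the pose at the moment of the call.
- ctrl.job_done(): hands the job in; it is judged then, once.
The state is a dict: "time_s": time; "joint_pos": joint angles; "dq": joint speeds; "effort": joint torques, N m; "tool_pos": TCP position; "tool_rot": TCP orientation; "ft_force": force on the tool from outside, world axes, zero at the start; "torque": the same for the moment, N m; "gripper_width": finger opening in m; "finger_force": force on a finger pad.
Only numpy, scipy, OpenCV 4.12 (cv2) and the standard library are available. Lean on these libraries where they do the work, as an engineer would, in place of code of your own. Each camera call takes 0.05 s, during which the arm holds its last target. There are 200 camera calls.

## Working session

There is one attempt and no reset: what is moved stays moved. The work goes in short steps, Python scripts to look and compute and a tool call to move; the robot and the scene stay as the last step left them, time stands still between calls to the robot, and variables do not carry over. Pictures are saved under pics/ and viewed, at most 10 in all, crops included, and the job is handed in when it is done.

Besides the shell and the picture viewer there is one more tool, called after ">>>" as name(argument=value, ...) on one line, values as JSON. arm_command: Moves the arm, as the interface text tells. Its arguments: {"type":"object","properties":{"series":{"type":"array"},"squeeze":{"type":"number"}},"required":["series"]}

```bash
mkdir -p pics; python3 - <<'E'
from rig import ctrl
import cv2,numpy as np
a=[ctrl.camera(n) for n in("top","side")]
for n,i in zip(("top","side"),a): cv2.imwrite(f"pics/{n}0.png",i[:,:,::-1])
cv2.imwrite("pics/both.png",np.vstack([a[0]])[:,:,::-1])
print(ctrl.nose_length, ctrl.read_state())
for n in("top","side"):
    c=ctrl.calibration(n);R=cv2.Rodrigues(np.array(c["rvec"]))[0];print(n,c["intrinsics"],-R.T@np.array(c["tvec"]).ravel())
E
```

```text
0.011 {'time_s': 0.1, 'joint_pos': array([-1.41780106e+00,  2.59249868e-01,  1.53593635e+00, -2.03064020e-05,
        1.34799762e+00, -2.02789285e-01]), 'dq': array([ 0.00072932, -0.00166556, -0.00173403,  0.00056133,  0.00038074,
        0.00031363]), 'effort': array([ 2.80907348e-03, -4.38209832e+01, -2.84641814e+01,  7.19277584e-02,
        3.60896357e-02, -4.91621336e-05]), 'tool_pos': array([ 0.19152877, -0.51508557,  0.22892669]), 'tool_rot': array([ 9.84218142e-01,  1.76957667e-01,  9.90849439e-06, -7.95594598e-04]), 'ft_force': array([0.70680782, 0.65162513, 0.2031822 ]), 'torque': array([-0.04156491, -0.03554098, -0.01144382]), 'finger_force': 0.0, 'gripper_width': 0.09281220713088842}
top [[457.93216163   0.         247.35945057]
 [  0.         457.93216163 192.20010872]
 [  0.           0.           1.        ]] [0.40570951 0.00607662 1.34312949]
side [[373.27567037   0.         260.36228751]
 [  0.         373.27567037 197.8959448 ]
 [  0.           0.           1.        ]] [0.00344603 0.76288047 0.82640925]
```

View pics/top0.png

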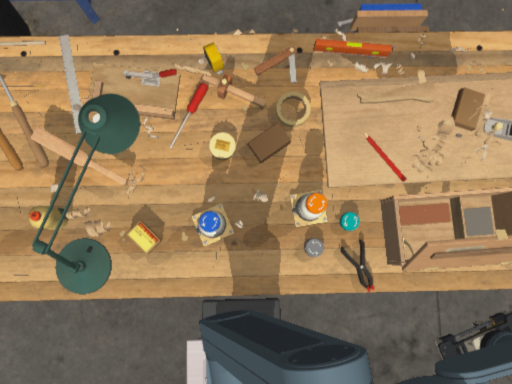

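View pics/side0.png

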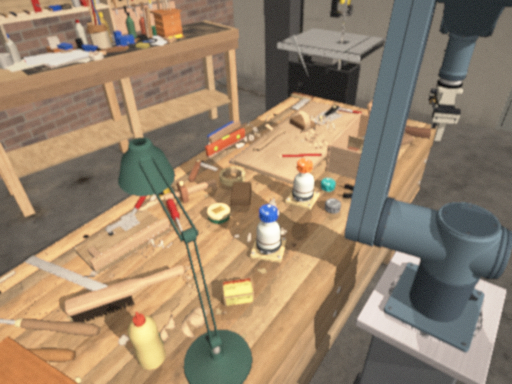

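The cap-like things in the top view are the orange cap (316,203), the blue cap (210,222), the teal lid (349,221), the grey lid (314,247) and the cream tin (222,145). I choose orange, which sits on a white bottle on plywood, and check it in a close crop.

```bash
cat > h.py <<'E'
import cv2,numpy as np
def px2w(c,u,v,z):
    R=cv2.Rodrigues(np.array(c["rvec"],float))[0];t=np.array(c["tvec"],float).ravel()
    C=-R.T@t;d=R.T@np.linalg.inv(c["intrinsics"])@[u,v,1]
    return C+d*(z-C[2])/d[2]
def orange(im):
    h=cv2.cvtColor(im,cv2.COLOR_RGB2HSV);return cv2.inRange(h,(5,170,120),(17,255,255))
E
python3 - <<'E'
from rig import ctrl
from h import *
im=cv2.imread("pics/top0.png")
cv2.imwrite("pics/crop.png",cv2.resize(im[170:260,270:370],None,fx=6,fy=6,interpolation=cv2.INTER_CUBIC))
c=ctrl.calibration("top")
m=orange(im[:,:,::-1].copy())[180:230,290:345]
v,u=np.nonzero(m);print(len(u),u.mean()+290,v.mean()+180,u.min()+290,u.max()+290,v.min()+180,v.max()+180)
print(px2w(c,316,203,.159))
E
```

```text
276 316.018115942029 202.80072463768116 306 326 193 212
[ 0.51755253 -0.19680603  0.159     ]
```

View pics/crop.png

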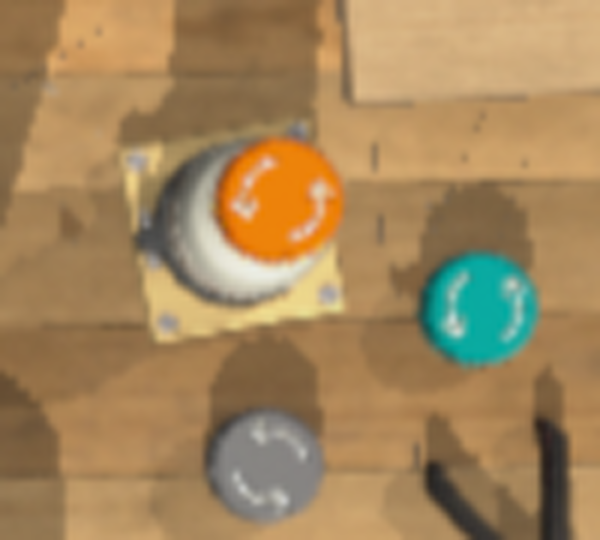

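The crop confirms the orange cap with white arrows, centred at (316.7,203.3), on a white bottle with a plywood base. The ray gives (0.518,-0.197) at z=0.159, which is 0.554 m from the base axis and within reach. I'll move at a safe height.

>>> arm_command(series=[1, 28, 28, 5, 0, 1, 56, 56, 10, 0, 1, 84, 84, 10, 0, 1, 112, 112, 10, 0, 1, 140, 140, 10, 0, 1, 168, 168, 10, 0, 1, 196, 196, 10, 0, 1, 220, 216, 10, 0])

```text
time_s: 0.77
tool_pos: [0.4128, -0.2968, 0.2395]
tool_rot: [0.984, 0.177, 0.0, -0.001]
ft_force: [0.3, -0.0, 0.2]
gripper_width: 0.0929
finger_force: 0.0
```

>>> arm_command(series=[1, 25, 25, 0, 0, 1, 50, 50, 0, 0, 1, 75, 75, 0, 0, 1, 95, 92, 0, 0, 1, 106, 102, 0, 0, 1, 106, 102, 0, 0], squeeze=30)

```text
time_s: 1.27
tool_pos: [0.5193, -0.1949, 0.239]
tool_rot: [0.984, 0.179, 0.0, -0.001]
ft_force: [0.2, -0.4, 0.4]
gripper_width: 0.0928
finger_force: 0.0
```

```bash
python3 - <<'E'
from rig import ctrl
from h import *
s=ctrl.read_state();print(s["time_s"],s["tool_pos"],s["tool_rot"],s["joint_pos"],s["ft_force"])
c=ctrl.calibration("wrist");im=ctrl.camera("wrist")
cv2.imwrite("pics/w1.png",im[:,:,::-1])
v,u=np.nonzero(orange(im));print(len(u),u.mean(),v.mean(),u.min(),u.max(),v.min(),v.max(),px2w(c,u.mean(),v.mean(),.159))
E
```

```text
1.2667 [ 0.51929865 -0.19493539  0.23902703] [ 9.83893951e-01  1.78751801e-01  8.31436857e-05 -6.93122328e-04] [-5.60956316e-01  2.61323170e-01  1.50814066e+00  1.15786545e-03
  1.37294165e+00  6.50176517e-01] [ 0.15104936 -0.37360278  0.41883373]
2734 259.7794440380395 203.53694220921727 227 292 171 235 [ 0.52010068 -0.20021199  0.159     ]
```

View pics/w1.png

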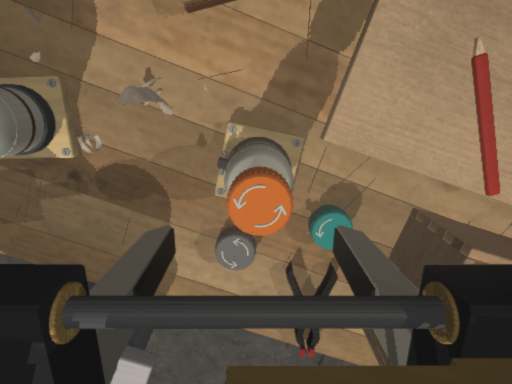

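The wrist view shows the orange cap's top face centred at about (260,204) between the fingers, with nothing tall beside it. This agrees with the top-view fix to 3-4 mm, so I'll use (0.519,-0.199). I descend to TCP z≈0.141, with the grasp point 4 mm above the cap's centre.

>>> arm_command(series=[1, 0, -4, -20, 0, 1, 0, -4, -45, 0, 1, 0, -4, -65, 0, 1, 0, -4, -80, 0, 1, 0, -4, -90, 0, 1, 0, -4, -98, 0, 1, 0, -4, -98, 0])

```text
time_s: 1.9
tool_pos: [0.5164, -0.2018, 0.1402]
tool_rot: [0.984, 0.176, -0.001, -0.001]
ft_force: [0.2, 0.1, 0.2]
gripper_width: 0.0927
finger_force: 0.0
```

>>> arm_command(series=[0.7, 0, 0, 0, 0, 0.62, 0, 0, 0, 0, 0.55, 0, 0, 0, 0, 0.5, 0, 0, 0, 0, 0.4, 0, 0, 0, 0, 0.4, 0, 0, 0, 0, 0.4, 0, 0, 0, 0], squeeze=35)

```text
time_s: 2.48
tool_pos: [0.5176, -0.2012, 0.1419]
tool_rot: [0.984, 0.177, 0.0, -0.0]
ft_force: [-0.9, 1.3, 2.4]
gripper_width: 0.0541
finger_force: 35.0
```

Gripped at 54.1 mm with 35 N and small side forces. Now I press down.

>>> arm_command(series=[0.4, 0, 0, -2, 0, 0.4, 0, 0, -4, 0, 0.4, 0, 0, -6, 0, 0.4, 0, 0, -7, 0, 0.4, 0, 0, -7, 0, 0.4, 0, 0, -7, 0])

```text
time_s: 2.98
tool_pos: [0.5177, -0.2013, 0.1356]
tool_rot: [0.984, 0.177, 0.0, 0.0]
ft_force: [-3.1, 3.5, 9.9]
gripper_width: 0.054
finger_force: 35.0
```

Pressed about 6 mm at about 10 N, close to the hard stop. I turn anticlockwise while holding it down.

>>> arm_command(series=[0.4, 0, 0, 0, 5, 0.4, 0, 0, 0, 10, 0.4, 0, 0, 0, 15, 0.4, 0, 0, 0, 20, 0.4, 0, 0, 0, 25, 0.4, 0, 0, 0, 30, 0.4, 0, 0, 0, 33, 0.4, 0, 0, 0, 33])

```text
time_s: 3.65
tool_pos: [0.5187, -0.2018, 0.1361]
tool_rot: [0.893, 0.451, 0.001, 0.001]
ft_force: [-0.7, 1.8, 8.4]
gripper_width: 0.0541
finger_force: 35.0
```

>>> arm_command(series=[0.4, 0, 0, -0.5, 5, 0.4, 0, 0, -0.5, 10, 0.4, 0, 0, -0.5, 15, 0.4, 0, 0, -0.5, 20, 0.4, 0, 0, -0.5, 25, 0.4, 0, 0, -0.5, 30, 0.4, 0, 0, -0.5, 33, 0.4, 0, 0, -0.5, 33])

```text
time_s: 4.32
tool_pos: [0.5188, -0.2018, 0.1357]
tool_rot: [0.728, 0.686, 0.001, 0.002]
ft_force: [-0.8, 1.9, 8.8]
gripper_width: 0.0541
finger_force: 35.0
```

```bash
python3 - <<'E'
from rig import ctrl
from h import *
s=ctrl.read_state();print(s["torque"],s["joint_pos"])
im=ctrl.camera("top");cv2.imwrite("pics/t2.png",cv2.resize(im[150:270,250:390],None,fx=5,fy=5,interpolation=cv2.INTER_CUBIC)[:,:,::-1])
c=ctrl.camera("wrist");cv2.imwrite("pics/w2.png",c[:,:,::-1])
E
```

```text
[ 0.32772121 -0.02204883  0.03333231] [-5.71778967e-01  3.48387452e-01  1.65298817e+00  6.02954985e-04
  1.13691997e+00 -5.11976084e-01]
```

View pics/w2.png

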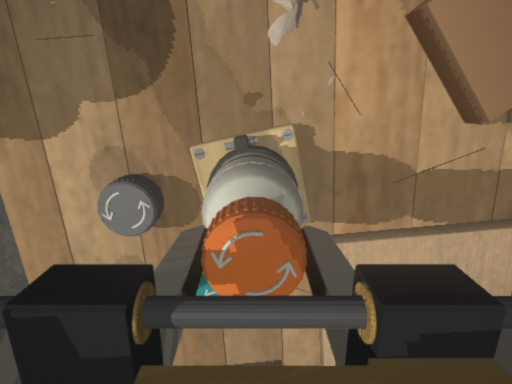

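In the wrist view the cap sits between the pads at (255,250). Its arrows have the same orientation relative to the gripper as before the turn, so the cap turned with it by about 66°. I lift gently and watch the force.

>>> arm_command(series=[0.4, 0, 0, 2, 0, 0.4, 0, 0, 5, 0, 0.4, 0, 0, 8, 0, 0.4, 0, 0, 12, 0, 0.4, 0, 0, 16, 0, 0.4, 0, 0, 20, 0, 0.4, 0, 0, 20, 0])

```text
time_s: 5.0
tool_pos: [0.5177, -0.2018, 0.1546]
tool_rot: [0.729, 0.684, -0.0, 0.0]
ft_force: [0.2, 0.1, -0.3]
gripper_width: 0.0544
finger_force: 35.0
```

It's free, with no force resisting the lift. I raise it to 10 cm above the mouth.

>>> arm_command(series=[0.4, 0, 0, 15, 0, 0.4, 0, 0, 35, 0, 0.4, 0, 0, 55, 0, 0.4, 0, 0, 72, 0, 0.4, 0, 0, 84, 0, 0.4, 0, 0, 90, 0, 0.4, 0, 0, 90, 0, 0.4, 0, 0, 90, 0])

```text
time_s: 5.67
tool_pos: [0.5174, -0.2015, 0.2436]
tool_rot: [0.729, 0.684, -0.0, -0.0]
ft_force: [0.0, -0.8, -1.7]
gripper_width: 0.0544
finger_force: 35.0
```

```bash
python3 - <<'E'
from rig import ctrl
from h import *
s=ctrl.read_state();print(s["tool_pos"],s["dq"],s["finger_force"],s["gripper_width"],s["ft_force"])
im=ctrl.camera("side");cv2.imwrite("pics/s3.png",cv2.resize(im[90:230,230:400],None,fx=4,fy=4,interpolation=cv2.INTER_CUBIC)[:,:,::-1])
E
```

```text
[ 0.51736802 -0.20146717  0.2435642 ] [-0.00082613  0.01263331  0.01659676  0.00037373 -0.00354549  0.00039846] 34.999947901815176 0.05435608275616125 [ 0.0184599  -0.8191031  -1.65143129]
```

View pics/s3.png

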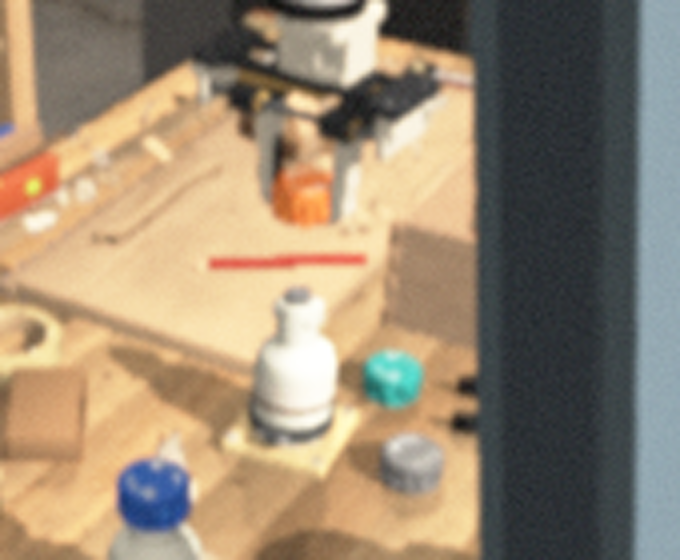

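The side view shows the orange cap level in the fingers at (302,195), straight above the open neck at (300,300). The blue bottle is untouched. I let the arm settle, then hand in.

>>> arm_command(series=[0.4, 0, 0, 0, 0, 0.4, 0, 0, 0, 0, 0.4, 0, 0, 0, 0])

```text
time_s: 5.97
tool_pos: [0.5173, -0.2014, 0.2433]
tool_rot: [0.729, 0.684, -0.0, -0.001]
ft_force: [0.3, -0.2, -0.1]
gripper_width: 0.0542
finger_force: 35.0
```

```bash
python3 -c "
from rig import ctrl
print(ctrl.job_done())"
```

```text
the job is handed in; nothing more can be done
None
```

I pressed the orange cap down, turned it about 66° anticlockwise and lifted it off; the arm is holding it level about 10 cm above the bottle's mouth, and the job is handed in (no verdict was returned).

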